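# Set the hose-stop gap with the knurled wheel

## Robot

A 7-joint arm with a two-finger parallel gripper is mounted at the origin on a cart in front of the work surface, level with it; the furniture and walls round the work are solid. World frame = base frame: x ahead of the robot, y to its left, z up, the work surface at z = 0. Lengths are in mm, angles in rad, forces in N, time in s.
With the tool pointing down it reaches from about 425 to 875 mm from the base axis. Payload 8.4 kg.
Tool frame: the origin (TCP) lies midway between the tips of the shut fingers; the grasp point (between the pads) lies 19 mm behind it; x points along the fingers, y is the direction in which the jaws open and shut, and the axes are right-handed (so a half turn about x gives the same grasp; the last joint's range is limited). The gripper opens to 85 mm and grips with 20 to 120 N. Pads are 22 mm wide; open, the fingers measure 114 mm over their backs; the gripper's body (76 mm by 85 mm) begins 54 mm behind the grasp point. The pads swing forward as they close: fully open they stand 13 mm farther back than shut.
Start: joints at [1.194, 0.333, 0.04, 1.465, -0.013, 1.343, -0.059], TCP at [178.235, -625.057, 231.308] pointing down, gripper open.
Joint ranges: [-2.58, 2.58], [-0.38, 2.09], [-1.3, 1.39], [0.25, 2.4], [-1.5, 4.64], [0.08, 2.09], [-2.65, 2.65]. Speed limits (rad/s): [2.22, 2.22, 2.79, 2.79, 3.14, 3.14, 3.14].

## Interface

Orientations are given as a 3x3 rotation matrix whose columns are the frame's x, y, z axes.
In Python, from cell import monitor, camera, camera_params, workorder gives the robot as it stands.
- The arm moves only by the shell command python3 -m handwheel 'ROWS' [OPENING] [FORCE]. ROWS is JSON, a list of rows, each an object with "travel": the shift along the tool's x, y, z in units of 25 mm (1.0 is 25 mm), a list of three; "turn": the turn about the tool's x in units of 5 degrees (1.0 is 5 degrees). A call has exactly 10 rows; each row is the pose to reach, as a shift and turn from the pose commanded when the call began, along the tool's axes at that moment; what a row does not reach only later rows make up. A row lasts 1/8 s, in which the tool goes at most 62.5 mm and 10.7 degrees, less where a joint would pass 70% of its speed; a pose out of reach is approached as far as the arm can. A call with a gripper value outside its range is refused whole. OPENING is the closure in counts, from 0 (fully open) to 255 (shut), set as the call begins (- or left out, the last holds). The fingers move at their own pace and stop on an object; FORCE is the grip in N (left out, the last holds). Time passes only in rows, so rows that repeat a pose let the fingers close, or fill a call up. It gives the time, the measured TCP pose, the force and the opening at its end, in the units of the state.
- monitor.read_state(): the state, without advancing time (a new reading comes with each control period).
- camera(name): name is "scene" or "top" or "wrist"; returns the picture (384x512x3 uint8, blue, green, red); there is no depth.
- camera_params(name): a dict with "intrinsics" (3x3 intrinsics, pixels), "k1" (the pictures are not rectified: a ray, as slopes to the right and down, at radius r is drawn at 1 + k1 r^2 times it, then the intrinsics apply), "rvec" (rotation vector, rad) and "tvec" (3), from world to camera coordinates, as OpenCV has them; the wrist camera has in their place "mount" (4x4, takes a point from camera to tool coordinates, whose origin is the TCP and whose axes are the tool frame's). Camera axes: x right, y down, z forward; pixel columns grow to the right and rows downward; lengths in mm; the calibration is good to about 2 mm. A picture is of the moment at which its call begins: read the wrist's pose just before it. camera_params takes no time and is no camera call.
- workorder.sign_off(): hands the job in, once; it reports no verdict.
The state is a dict: "t": time; "joint_pos": joint angles; "dq": joint speeds; "tau": joint torques, N m; "tool_pos": TCP position; "ee_rot": TCP orientation; "wrist_force": force on the tool from outside, world axes, zero at the start; "torque": the same for the moment, N m; "width": opening from 0.0 (shut) to 1.0 (fully open).
Only numpy, scipy, OpenCV 4.12 (cv2) and the standard library are available. Lean on these libraries where they do the work, as an engineer would, in place of code of your own. Each camera call takes 0.05 s, during which the arm holds its last target. There are 200 camera calls.

## Task

With a fingertip, lightly press the crown of the knurled wheel and roll it, stroke by stroke, until the sliding jaw has closed so far that its pointer stands exactly opposite the pointer of the gauge mark. Then push the clamp lever by its knob fully over, away from the robot, to its stop. Only touch and push: do not pinch or lift the wheel or pick anything up, and leave the other things on the bench where they are.

Things in the scene. Friction and masses are not known exactly. Their poses are not given: they have to be found in the camera images.
- fixture: Length-setting fixture bolted to the bench, base plate 110 (x) by 236 (y) by 10 mm. Origin: underside of the plate. Own axes: x away from the robot, y left, z up; yaw varies. From +y to -y: knurled wheel, sliding jaw and fixed anvil (tops 56 mm above the bench), clamp lever; gauge rail along the near side. The wheel_top, jaw_pointer and gauge_point points have these axes.
- wheel_top (a point): Highest point of the knurled wheel, over its axle, 79 mm above the bench at rest. Wheel: steel, 64 mm diameter, 26 mm wide, axle along the fixture's y, its crown 23 mm above the two grey cheeks (7 mm thick, 30 mm apart) that hold it. It turns either way against a rim drag of 0.6 N and stays where it is left. Rolling its crown away from the robot (+x) closes the jaw.
- wheel_fork (a joint): Height of the sprung carriage that carries the wheel, screw and jaw, m: 0 at rest, negative when pressed down (limit -0.006), positive when pulled up. Spring 1.5 N per mm; it comes back up when let go.
- jaw (a joint): Travel of the sliding jaw, m: 0 at the start, growing as it closes towards the anvil (-y); the gap between the faces is 49 mm less this. A fast lead screw moves it 7 mm per radian of the wheel, that is 0.22 mm per mm of rim travel; rolling the crown back towards the robot opens it again.
- jaw_pointer (a point): Tip of the pointed steel index on the near side of the sliding jaw, at its top edge 40 mm above the bench. It travels along the fixture's y with the jaw.
- gauge_point (a point): Tip of the gauge mark: the pointed steel index of the small rider (14x12x10 mm) fixed on the gauge rail, pointing away from the robot at the track of the jaw's pointer, top edge 40 mm above the bench. At the start it lies 12 to 26 mm from the jaw pointer along the fixture's -y. It is fixed.
- lever_knob (a point): Centre of the top of the upright black knob (18 mm diameter, its top 76 mm and its foot 34 mm above the bench) at the end of the clamp lever. It is 62 mm from the lever's upright pivot, which stands at x = 0, y = -90 mm of the fixture. The lever extends to the fixture's -y side, past the end of the plate.
- clamp_lever (a joint): Angle of the clamp lever, rad: about 0 to 0.15 at the start (knob swung towards the robot), 1.0 at its stop, fully over (knob swung away from the robot). At 0.5 the lever points straight along the fixture's -y. It takes about 0.8 N at the knob and stays where it is left.
- die_0: tall steel crimp-die segment 37x36x56 mm standing behind the fixture; origin under its middle. To be left alone.
- die_1: second crimp-die segment 37x36x56 mm standing behind the fixture; origin under its middle. To be left alone.
- spanner_b: combination spanner 179 mm long, 9 mm thick, lying in front of the fixture; origin under its middle. To be left alone.
- screwdriver_red: screwdriver 217 mm long lying to the right; origin under its middle. To be left alone.
- white_pot: plastic pot with lid, 69 mm high, to the left; origin under its middle. To be left alone.
- pbox_c: small carton 51x66x46 mm to the right; origin under its middle. To be left alone.
- caliper: vernier caliper 210 mm long lying front left; origin under its middle. To be left alone.

How it is judged:
By the outcome, as a careful person would: the job done as asked, in the order asked, and still so for the second after the job is handed in, with the robot touching nothing.
It also fails if it takes over 48 s, if anything falls off the work surface, if the arm or the gripper's body presses on something with over 40 N, if the wrist force passes 120 N, or if a joint passes its speed limit or range.

## Working session

There is one attempt and no reset: what is moved stays moved. The work goes in short steps, Python scripts to look and compute and a shell command to move; the robot and the scene stay as the last step left them, time stands still between calls to the robot, and variables do not carry over. Pictures are saved under pics/ and viewed, about 8 in all and at most 12, crops included, and the job is handed in when it is done.

```bash
mkdir -p pics; ls; cat > h.py <<'E'
import numpy as np,cv2,json
from cell import monitor,camera,camera_params,workorder
def cam(n):
    p=camera_params(n);K=np.array(p["intrinsics"],float);k1=p["k1"]
    if n=="wrist":
        s=monitor.read_state();M=np.array(p["mount"],float);T=np.eye(4);T[:3,:3]=s["ee_rot"];T[:3,3]=s["tool_pos"];W=T@M
        R=W[:3,:3].T;t=-R@W[:3,3]
    else:
        R=cv2.Rodrigues(np.array(p["rvec"],float))[0];t=np.array(p["tvec"],float).ravel()
    return dict(K=K,k1=k1,R=R,t=t)
def ray(c,uv):
    d=np.array([c["k1"],0,0,0,0.]); q=cv2.undistortPoints(np.array([[uv]],float),c["K"],d)[0,0]
    return -c["R"].T@c["t"], c["R"].T@np.array([q[0],q[1],1])
def onz(c,uv,z):
    o,d=ray(c,uv); return o+d*(z-o[2])/d[2]
def proj(c,P):
    return cv2.projectPoints(np.array(P,float).reshape(-1,1,3),cv2.Rodrigues(c["R"])[0],c["t"],c["K"],np.array([c["k1"],0,0,0,0.]))[0][:,0]
def tri(a,ua,b,ub):
    o1,d1=ray(a,ua);o2,d2=ray(b,ub);s=np.linalg.lstsq(np.c_[d1,-d2],o2-o1,rcond=None)[0]
    p,q=o1+d1*s[0],o2+d2*s[1];return (p+q)/2,np.linalg.norm(p-q)
E
python3 - <<'E'
from h import *
np.set_printoptions(precision=3,suppress=True)
s=monitor.read_state();print(s["t"],s["tool_pos"],np.array(s["ee_rot"]),s["wrist_force"],s["width"])
for n in("top","scene"):
    im=camera(n);cv2.imwrite(f"pics/{n}0.png",im);c=cam(n);print(n,-c["R"].T@c["t"],c["K"][0,0],c["k1"])
a=cv2.imread("pics/top0.png");b=cv2.imread("pics/scene0.png")
cv2.imwrite("pics/v1.png",cv2.resize(a,(800,600),interpolation=cv2.INTER_CUBIC));cv2.imwrite("pics/v2.png",cv2.resize(b,(800,600),interpolation=cv2.INTER_CUBIC))
print(camera_params("wrist"))
E
```

```text
pics
0.0 [ 178.081 -624.665  230.393] [[-0.001  0.274 -0.962]
 [ 0.002 -0.962 -0.274]
 [-1.    -0.002  0.   ]] [ 0.006  0.081 -1.154] 0.9996014805053021
top [ 394.119   27.035 1450.253] 425.88951480120517 -0.01767371580328068
scene [-399.338  678.995  659.505] 439.96577153422703 0.059327119025798666
{'intrinsics': array([[313.044,   0.   , 260.371],
       [  0.   , 313.044, 190.743],
       [  0.   ,   0.   ,   1.   ]]), 'k1': -0.003439632764567012, 'mount': array([[  -0.   ,   -0.287,    0.958, -143.748],
       [   1.   ,   -0.001,   -0.   ,   -1.008],
       [   0.001,    0.958,    0.287,  -73.01 ],
       [   0.   ,    0.   ,    0.   ,    1.   ]])}
```

View pics/v1.png

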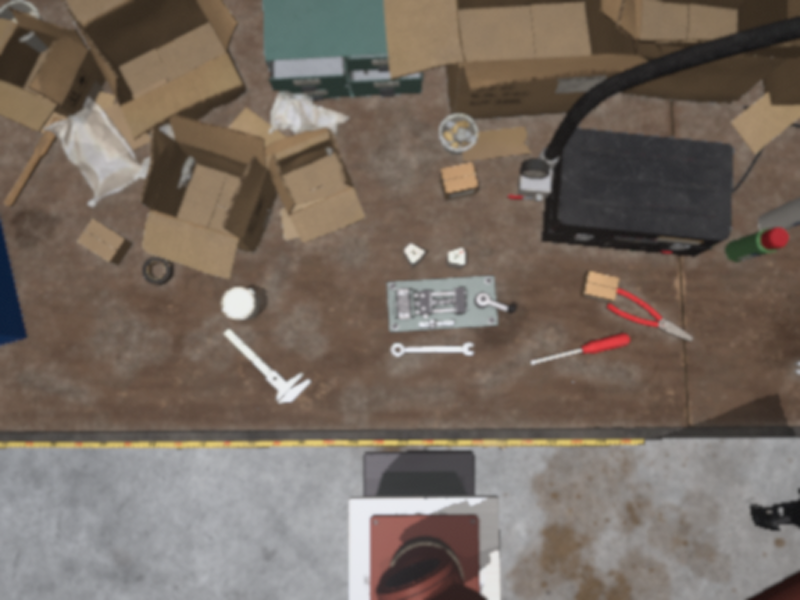

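View pics/v2.png

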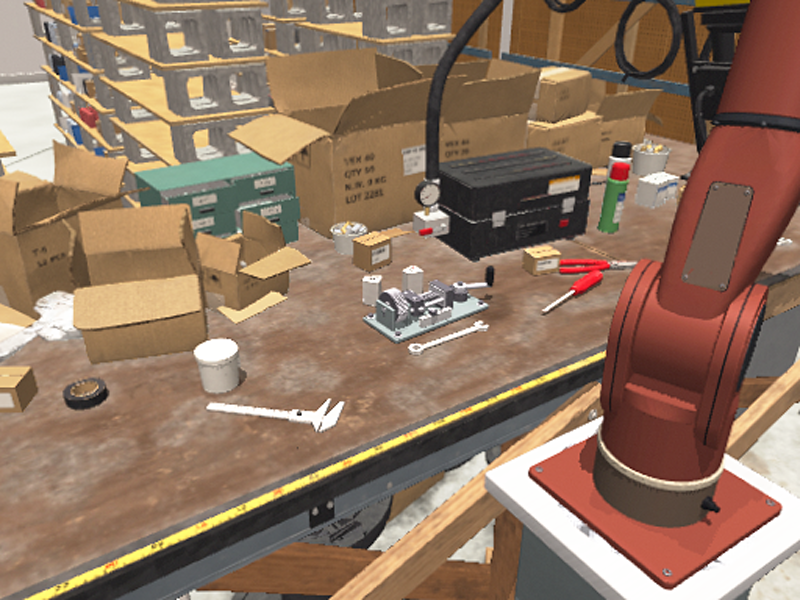

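The top view shows the plate at about (388–497, 277–330) px of 800. The wheel is at its left end, the lever with its black knob at the right (~512,307), and the dies behind.

```bash
python3 - <<'E'
from h import *
np.set_printoptions(precision=1,suppress=True)
a=cv2.imread("pics/top0.png");c=cam("top");s=512/800
x0,y0,x1,y1=240,165,335,225
roi=a[y0:y1,x0:x1].astype(int)
m=((roi[...,0]>roi[...,2]-2)&(roi.sum(2)>250)).astype(np.uint8)
m=cv2.morphologyEx(m,cv2.MORPH_CLOSE,np.ones((5,5)))
n,l,st,ce=cv2.connectedComponentsWithStats(m);print(st[1:])
k=1+st[1:,4].argmax();m=cv2.morphologyEx((l==k).astype(np.uint8),cv2.MORPH_OPEN,np.ones((13,13)))
cs=max(cv2.findContours(m,0,2)[0],key=cv2.contourArea)
w=np.array([onz(c,p[0]+[x0,y0],10)[:2] for p in cs],np.float32)
r=cv2.minAreaRect(w);print(r,cv2.boxPoints(r))
print("knob",onz(c,np.array([512,307])*s,76),"pivot",onz(c,np.array([482,299])*s,50))
for q in [(388,283),(497,277),(497,326),(388,331)]:print(onz(c,np.array(q)*s,10))
E
```

```text
[[   8   12   78   35 2159]
 [  11   55   51    5  151]]
((563.7376098632812, -43.363441467285156), (107.61209106445312, 233.48492431640625), 3.0092101097106934) [[ 503.9   70.4]
 [ 516.1 -162.8]
 [ 623.6 -157.1]
 [ 611.3   76. ]]
knob [ 546.2 -186.1   76. ] pivot [ 566.5 -126.8   50. ]
[607.9  73.9  10. ]
[ 619.8 -165.    10. ]
[ 512.1 -162.7   10. ]
[502.8  74.1  10. ]
```

```bash
python3 -m handwheel '[{"travel":[0,-2,-2],"turn":0},{"travel":[0,-4,-4],"turn":0.5},{"travel":[0,-6.2,-6.2],"turn":1},{"travel":[0,-8.4,-8.4],"turn":1.5},{"travel":[0.2,-10.5,-10.5],"turn":2},{"travel":[0.4,-12.5,-12.5],"turn":2.6},{"travel":[0.6,-14.5,-14.5],"turn":2.6},{"travel":[0.8,-16.5,-16.5],"turn":2.6},{"travel":[1,-18,-18],"turn":2.6},{"travel":[1.2,-19.2,-19.3],"turn":2.6}]' 255 20
python3 - <<'E'
from h import *
np.set_printoptions(precision=3,suppress=True)
s=monitor.read_state();c=cam("wrist");im=camera("wrist");cv2.imwrite("pics/w1.png",im)
cv2.imwrite("pics/w1v.png",cv2.resize(im,(800,600),interpolation=cv2.INTER_CUBIC))
np.savez("c1.npz",**c);print(s["t"],s["tool_pos"],s["ee_rot"],s["dq"],s["wrist_force"])
E
```

```text
t: 1.35
tool_pos: [482.9, -78.3, 206.4]
ee_rot: [[0.0, 0.051, -0.999], [-0.0, -0.999, -0.051], [-1.0, 0.0, -0.0]]
wrist_force: [0.7, -0.5, 0.4]
width: -0.001
1.35 [482.936 -78.322 206.375] [[ 0.     0.051 -0.999]
 [-0.    -0.999 -0.051]
 [-1.     0.    -0.   ]] [-0.558  0.403 -0.516 -0.273  0.205 -0.079 -1.136] [ 0.692 -0.455  0.427]
```

View pics/w1v.png

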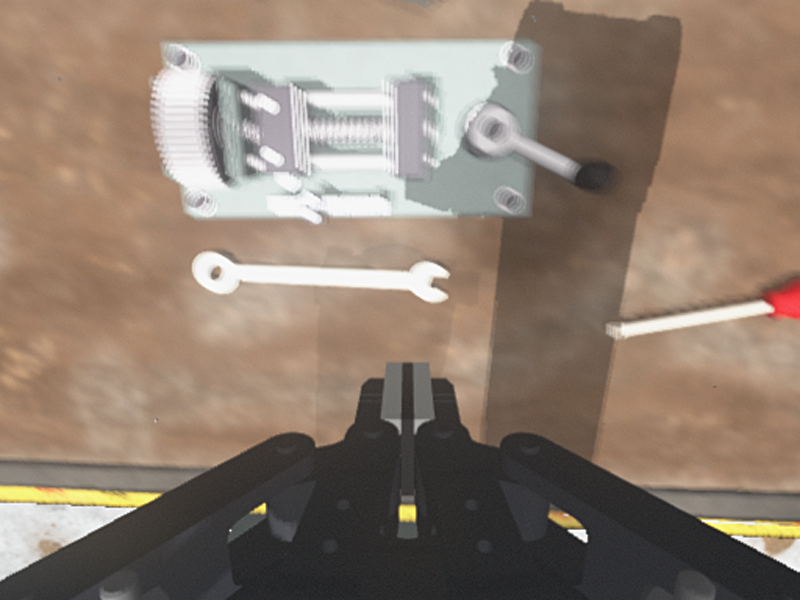

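The frame is motion-blurred: wheel at (185,125) of 800, pointers near (310,205), knob at (597,177). I'll move closer, settle, and look again.

```bash
python3 -m handwheel '[{"travel":[0.3,-0.5,-0.4],"turn":0},{"travel":[0.8,-1,-0.8],"turn":0},{"travel":[1.2,-1.2,-1],"turn":0},{"travel":[1.2,-1.2,-1],"turn":0},{"travel":[1.2,-1.2,-1],"turn":0},{"travel":[1.2,-1.2,-1],"turn":0},{"travel":[1.2,-1.2,-1],"turn":0},{"travel":[1.2,-1.2,-1],"turn":0},{"travel":[1.2,-1.2,-1],"turn":0},{"travel":[1.2,-1.2,-1],"turn":0}]'
python3 - <<'E'
from h import *
np.set_printoptions(precision=3,suppress=True)
s=monitor.read_state();c=cam("wrist");im=camera("wrist");cv2.imwrite("pics/w2.png",im)
cv2.imwrite("pics/w2v.png",cv2.resize(im,(800,600),interpolation=cv2.INTER_CUBIC))
np.savez("c2.npz",**c);print(s["t"],s["tool_pos"],s["dq"],s["wrist_force"])
E
```

```text
t: 2.65
tool_pos: [505.9, -48.9, 176.5]
ee_rot: [[0.0, 0.051, -0.999], [0.0, -0.999, -0.051], [-1.0, -0.0, -0.0]]
wrist_force: [-0.5, 0.3, -0.7]
width: 0.003
2.65 [505.884 -48.88  176.487] [ 0.002  0.001 -0.002  0.     0.001 -0.001  0.001] [-0.499  0.346 -0.71 ]
```

View pics/w2v.png

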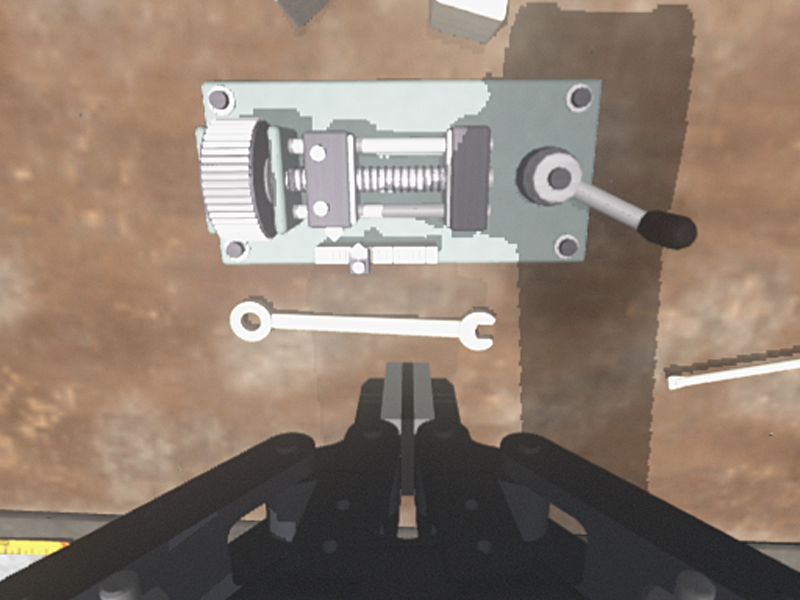

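Sharp now. Plate corners are (204,80), (602,80), (586,262) and (225,262). Jaw pointer tip ~(334,240), gauge tip ~(358,243), wheel rim u 203–265, v 117–240, knob top ~(682,232), pivot ~(558,178).

```bash
python3 - <<'E'
from h import *
np.set_printoptions(precision=1,suppress=True)
c=dict(np.load("c2.npz"));s=512/800;k=.64
P=np.array([onz(c,np.array(q)*k,10) for q in [(204,80),(602,80),(586,262),(225,262)]]);print(P)
o=P.mean(0)[:2];d=(P[0]-P[1]+P[3]-P[2])[:2];yaw=np.arctan2(-d[0],d[1]);print("fix",o,yaw)
R=np.array([[np.cos(yaw),-np.sin(yaw)],[np.sin(yaw),np.cos(yaw)]])
def L(n,q,z):
    w=onz(c,np.array(q)*k,z);print(n,w,"local",R.T@(w[:2]-o))
L("jaw",(334,240),40);L("gauge",(358,243),40);L("knob",(682,232),76);L("piv",(558,178),56)
for q in[(203,180),(245,180),(224,180)]:L("wheel",q,79)
L("rim near",(235,240),47);L("rim far",(235,118),47)
im=cv2.imread("pics/w2.png");cv2.imwrite("pics/w2c.png",np.hstack([cv2.resize(im[130:185,195:285],None,fx=5,fy=5,interpolation=cv2.INTER_CUBIC),cv2.resize(im[70:160,125:175],(153,275),interpolation=cv2.INTER_CUBIC)]))
E
```

```text
[[ 612.7   76.2   10. ]
 [ 624.3 -156.2   10. ]
 [ 515.8 -163.6   10. ]
 [ 504.1   70.    10. ]]
fix [564.2 -43.4] 0.04981938507631003
jaw [527.5  -4.7  40. ] local [-34.8  40.5]
gauge [526.4 -18.5  40. ] local [-36.5  26.7]
knob [ 546.8 -184.    76. ] local [ -24.4 -139.6]
piv [ 569.2 -124.3   56. ] local [  0.9 -81. ]
wheel [560.6  52.9  79. ] local [ 1.1 96.4]
wheel [561.6  32.8  79. ] local [ 1.1 76.2]
wheel [561.1  42.8  79. ] local [ 1.1 86.3]
rim near [526.   50.1  47. ] local [-33.5  95.3]
rim far [590.9  46.8  47. ] local [31.1 88.8]
```

View pics/w2c.png

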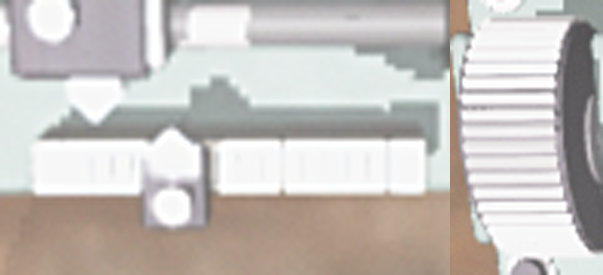

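Wheel top is at about (561, 41, 79). The jaw has to travel ~13.9 mm, which is ~63 mm at the rim. Going above the stroke start.

```bash
python3 -m handwheel '[{"travel":[0.6,-0.7,-0.3],"turn":0},{"travel":[1.3,-1.4,-0.7],"turn":0},{"travel":[2,-2.1,-1],"turn":0},{"travel":[2.7,-2.8,-1.35],"turn":0},{"travel":[3.2,-3.3,-1.6],"turn":0},{"travel":[3.46,-3.48,-1.66],"turn":0},{"travel":[3.46,-3.48,-1.66],"turn":0},{"travel":[3.46,-3.48,-1.66],"turn":0},{"travel":[3.46,-3.48,-1.66],"turn":0},{"travel":[3.46,-3.48,-1.66],"turn":0}]'
python3 - <<'E'
from h import *
np.set_printoptions(precision=3,suppress=True)
s=monitor.read_state();c=cam("wrist");im=camera("wrist");cv2.imwrite("pics/w3.png",im)
cv2.imwrite("pics/w3v.png",cv2.resize(im,(800,600),interpolation=cv2.INTER_CUBIC))
np.savez("c3.npz",**c);print(s["t"],s["tool_pos"],s["wrist_force"])
print(proj(c,[[561,41,79],[527.5,-4.7,40],[526.4,-18.5,40]])/.64)
E
```

```text
t: 3.95
tool_pos: [543.0, 39.8, 90.3]
ee_rot: [[0.001, 0.05, -0.999], [-0.0, -0.999, -0.05], [-1.0, 0.0, -0.001]]
wrist_force: [0.5, -0.4, 0.3]
width: -0.001
3.95 [543.029  39.76   90.314] [ 0.488 -0.445  0.342]
[[408.843 321.707]
 [509.891 369.543]
 [541.235 373.283]]
```

View pics/w3v.png

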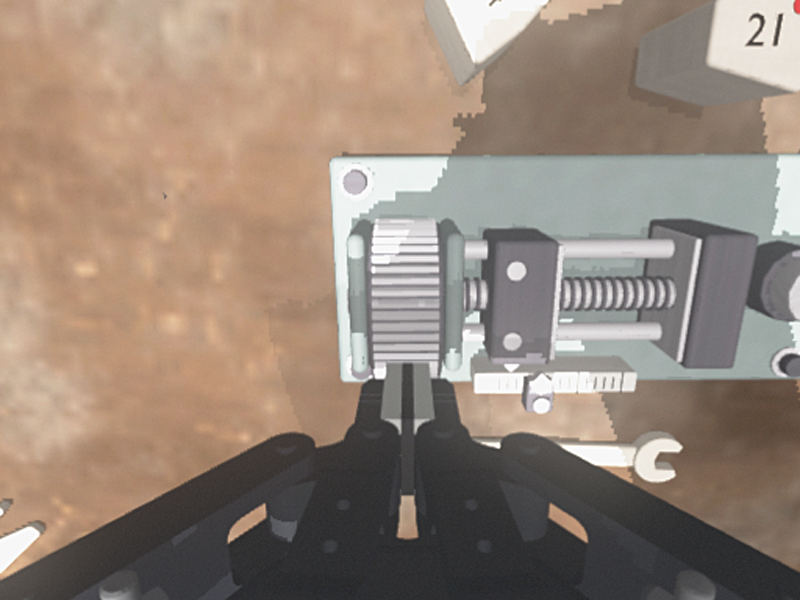

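Pointers appear where projected, (511,370) and (541,374), and the finger is over the wheel. First stroke, ending pressed so I can read the force.

```bash
python3 -m handwheel '[{"travel":[0.3,0,0],"turn":0},{"travel":[0.6,0,0],"turn":0},{"travel":[0.6,0,0],"turn":0},{"travel":[0.6,0,0],"turn":0},{"travel":[0.6,0,-0.35],"turn":0},{"travel":[0.6,0,-0.7],"turn":0},{"travel":[0.6,0,-1.05],"turn":0},{"travel":[0.6,0,-1.44],"turn":0},{"travel":[0.6,0,-1.44],"turn":0},{"travel":[0.6,0,-1.44],"turn":0}]'
python3 - <<'E'
from h import *
np.set_printoptions(precision=2,suppress=True)
im=camera("wrist");cv2.imwrite("pics/w4.png",im);np.savez("c4.npz",**cam("wrist"))
cv2.imwrite("pics/w4v.png",cv2.resize(im[130:280,220:420],(800,600),interpolation=cv2.INTER_CUBIC))
E
```

```text
t: 5.25
tool_pos: [579.1, 42.1, 75.0]
ee_rot: [[0.001, 0.051, -0.999], [0.0, -0.999, -0.051], [-1.0, -0.0, -0.001]]
wrist_force: [2.2, 0.9, 3.3]
width: 0.0
```

View pics/w4v.png

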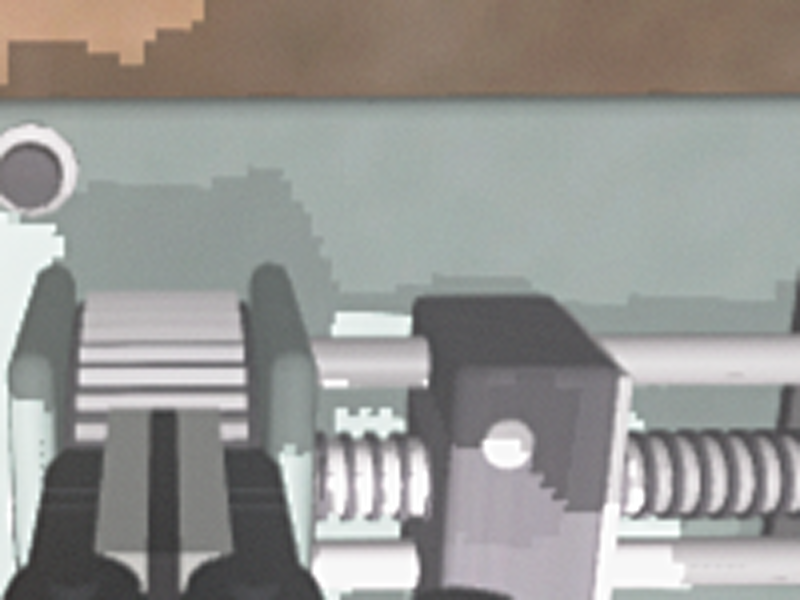

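Jaw has moved; pointers are hidden by the gripper here. Lifting, returning to the start, and measuring.

```bash
python3 -m handwheel '[{"travel":[-0.35,0,0],"turn":0},{"travel":[-0.6,0,0],"turn":0},{"travel":[-0.6,0,0],"turn":0},{"travel":[-0.6,0,0.5],"turn":0},{"travel":[-0.6,0,1],"turn":0},{"travel":[-0.6,0,1.44],"turn":0},{"travel":[-0.6,0,1.44],"turn":0},{"travel":[-0.6,0,1.44],"turn":0},{"travel":[-0.6,0,1.44],"turn":0},{"travel":[-0.6,0,1.44],"turn":0}]'
python3 - <<'E'
from h import *
im=camera("wrist");cv2.imwrite("pics/w5.png",im);np.savez("c5.npz",**cam("wrist"))
a=cv2.imread("pics/w3.png")
f=lambda i:cv2.resize(i[215:275,300:380],(800,600),interpolation=cv2.INTER_CUBIC)
cv2.imwrite("pics/w5v.png",cv2.resize(np.vstack([f(a),f(im)]),(400,600),interpolation=cv2.INTER_AREA))
E
```

```text
t: 6.55
tool_pos: [543.1, 40.2, 89.9]
ee_rot: [[-0.0, 0.051, -0.999], [0.0, -0.999, -0.051], [-1.0, -0.0, 0.0]]
wrist_force: [0.4, 0.4, -0.4]
width: -0.004
```

View pics/w5v.png

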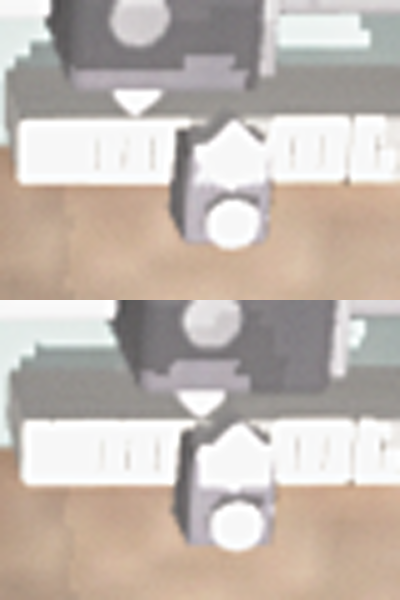

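First stroke cut the gap from 20 px to 8 px, so ~8.3 mm done and ~5.5 mm left. Next a 22 mm stroke, then lift.

```bash
python3 -m handwheel '[{"travel":[0.1,0,-0.28],"turn":0},{"travel":[0.35,0,-0.28],"turn":0},{"travel":[0.6,0,-0.28],"turn":0},{"travel":[0.6,0,-0.28],"turn":0},{"travel":[0.6,0,-0.58],"turn":0},{"travel":[0.6,0,-0.88],"turn":0},{"travel":[0.6,0,-1.16],"turn":0},{"travel":[0.6,0,-1.16],"turn":0},{"travel":[0.6,0,-1.16],"turn":0},{"travel":[0.2,0,-1.16],"turn":0}]'
python3 -m handwheel '[{"travel":[-0.4,0.2,0],"turn":0},{"travel":[-0.8,0.6,0.3],"turn":0},{"travel":[-1,1,0.8],"turn":0},{"travel":[-1,1.5,1.3],"turn":0},{"travel":[-1,2,1.7],"turn":0},{"travel":[-1,2.2,2],"turn":0},{"travel":[-1,2.2,2],"turn":0},{"travel":[-1,2.2,2],"turn":0},{"travel":[-1,2.2,2],"turn":0},{"travel":[-1,2.2,2],"turn":0}]'
python3 - <<'E'
from h import *
c=cam("wrist");im=camera("wrist");cv2.imwrite("pics/w6.png",im);np.savez("c6.npz",**c)
p=proj(c,[526.4,-18.5,40])[0];print(p)
u,v=int(p[0])-40,int(p[1])-30;print(u,v)
cv2.imwrite("pics/w6v.png",cv2.resize(im[v:v+60,u:u+80],(800,600),interpolation=cv2.INTER_CUBIC))
E
```

```text
t: 7.85
tool_pos: [570.6, 41.5, 84.3]
ee_rot: [[-0.003, 0.051, -0.999], [-0.0, -0.999, -0.051], [-1.0, 0.0, 0.003]]
wrist_force: [-0.6, 1.3, -1.5]
width: -0.001
t: 9.1
tool_pos: [524.9, -15.4, 109.9]
ee_rot: [[-0.0, 0.051, -0.999], [0.0, -0.999, -0.051], [-1.0, -0.0, 0.0]]
wrist_force: [-0.5, -0.1, 0.0]
width: -0.003
[266.18856676 200.60586854]
226 170
```

View pics/w6v.png

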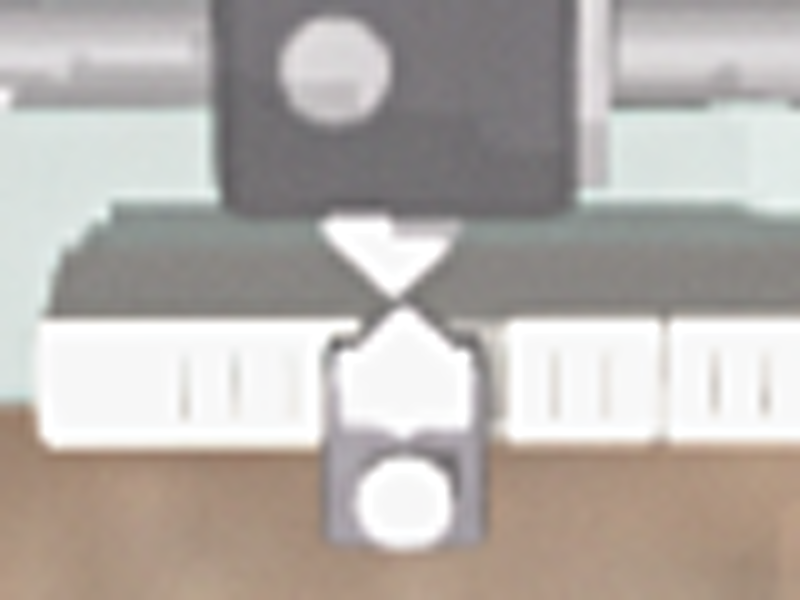

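The pointers are nearly opposite: jaw tip at ~(397,298) and gauge tip at ~(404,308), at 10 display px per px. I'll measure this to sub-pixel.

```bash
python3 - <<'E'
from h import *
im=cv2.imread("pics/w6.png");c=dict(np.load("c6.npz"))
g=im[170:230,226:306].astype(int).min(2)
np.set_printoptions(linewidth=200)
print(g[20:44,30:50])
E
```

```text
[[105 108 104 106 103 103 103 100 106 105 107 105 106 106 107 106 108 107 108 106]
 [112 109 125 166 165 164 164 167 160 118 117 120 119 122 119 121 111 110 109 111]
 [134 141 210 255 255 255 255 255 255 189 174 174 176 175 179 177 146 135 135 135]
 [139 138 187 255 255 252 251 251 254 219 203 207 206 206 195 173 144 140 141 144]
 [137 135 143 202 255 253 249 248 249 251 253 254 255 255 223 148 136 137 139 138]
 [131 132 130 134 194 253 254 249 248 248 249 251 255 251 171 130 130 131 131 132]
 [133 133 129 125 131 180 249 254 249 248 250 255 245 171 129 127 131 131 130 133]
 [128 132 131 129 126 130 175 250 255 252 255 238 161 126 123 129 130 133 132 130]
 [128 130 131 129 129 126 128 178 252 255 237 153 124 127 129 133 131 130 132 131]
 [132 132 129 129 129 131 126 130 165 211 145 118 125 129 130 130 133 131 132 131]
 [125 127 126 127 126 130 129 123 120 136 162 128 123 129 132 132 132 132 131 130]
 [143 146 145 147 151 146 127 118 144 231 255 218 132 120 131 140 137 136 134 133]
 [252 253 252 252 255 239 138 144 231 255 255 255 220 142 137 173 176 175 177 174]
 [252 255 254 190 186
[... 192 characters left out ...]
47 248 250 254 255 255 144 145 189]
 [250 255 171 195 255 251 249 248 247 247 247 247 247 248 249 252 255 157 130 179]
 [250 255 187 213 254 249 247 247 247 247 247 247 247 247 248 250 255 190 135 174]
 [250 254 197 201 252 249 248 247 247 247 247 247 247 247 247 249 255 186 141 168]
 [249 254 198 183 245 249 248 247 247 247 247 247 247 247 247 249 255 180 140 160]
 [249 254 195 180 241 249 248 248 248 248 247 248 248 248 248 250 255 180 138 157]
 [249 255 195 174 236 249 248 251 251 249 249 250 251 251 251 253 255 179 137 152]
 [250 255 194 165 206 218 219 227 241 252 255 250 238 239 243 240 237 163 147 182]
 [255 255 182 159 169 173 170 171 181 213 234 192 171 171 180 178 175 154 142 168]]
```

Sub-pixel midlines are 9.40 for the jaw and 10.42 for the gauge. That leaves ~1.0 px, or 0.7 mm, so ~3.2 mm of rim: one small trimming stroke.

```bash
python3 -m handwheel '[{"travel":[0,-0.5,-0.35],"turn":0},{"travel":[0.2,-1.1,-0.7],"turn":0},{"travel":[0.5,-1.6,-1.1],"turn":0},{"travel":[0.8,-2,-1.4],"turn":0},{"travel":[0.8,-2.18,-1.5],"turn":0},{"travel":[0.8,-2.18,-1.5],"turn":0},{"travel":[0.8,-2.18,-1.5],"turn":0},{"travel":[0.8,-2.18,-1.5],"turn":0},{"travel":[1.1,-2.18,-1.5],"turn":0},{"travel":[1.2,-2.18,-1.5],"turn":0}]'
python3 -m handwheel '[{"travel":[0.1,0,0],"turn":0},{"travel":[0.2,0,0],"turn":0},{"travel":[0.2,0,0],"turn":0},{"travel":[0.2,0,-0.06],"turn":0},{"travel":[0.2,0,-0.13],"turn":0},{"travel":[0.2,0,-0.13],"turn":0},{"travel":[0.2,0,-0.13],"turn":0},{"travel":[-0.1,0,-0.13],"turn":0},{"travel":[-0.6,0,-0.13],"turn":0},{"travel":[-1,0,-0.13],"turn":0}]'
python3 -m handwheel '[{"travel":[-0.4,0.5,0.35],"turn":0},{"travel":[-0.4,1.1,0.7],"turn":0},{"travel":[-0.4,1.6,1.1],"turn":0},{"travel":[-0.4,2,1.4],"turn":0},{"travel":[-0.4,2.18,1.63],"turn":0},{"travel":[-0.4,2.18,1.63],"turn":0},{"travel":[-0.4,2.18,1.63],"turn":0},{"travel":[-0.4,2.18,1.63],"turn":0},{"travel":[-0.4,2.18,1.63],"turn":0},{"travel":[-0.4,2.18,1.63],"turn":0}]'
python3 - <<'E'
from h import *
c=cam("wrist");im=camera("wrist");cv2.imwrite("pics/w7.png",im);np.savez("c7.npz",**c)
p=proj(c,[526.4,-18.5,40])[0]
u,v=int(p[0])-40,int(p[1])-30;print(p,u,v)
np.set_printoptions(linewidth=200)
print(im[v+15:v+42,u+28:u+52].astype(int).min(2))
E
```

```text
t: 10.4
tool_pos: [559.0, 40.2, 79.3]
ee_rot: [[-0.001, 0.051, -0.999], [-0.0, -0.999, -0.051], [-1.0, 0.0, 0.001]]
wrist_force: [0.3, 1.2, -0.3]
width: -0.004
t: 11.65
tool_pos: [562.8, 40.8, 106.0]
ee_rot: [[0.0, 0.051, -0.999], [0.0, -0.999, -0.051], [-1.0, -0.0, -0.001]]
wrist_force: [-0.3, 0.7, -0.2]
width: -0.003
t: 12.9
tool_pos: [524.8, -15.7, 114.9]
ee_rot: [[-0.0, 0.051, -0.999], [0.0, -0.999, -0.051], [-1.0, -0.0, 0.0]]
wrist_force: [-0.7, -0.3, 0.2]
width: -0.0
[265.69035402 198.24299902] 225 168
[[115 114 115 116 114 117 117 116 116 114 114 113 116 116 113 114 117 116 115 114 114 113 113 111]
 [115 114 116 113 113 114 115 115 115 116 116 115 115 115 114 116 115 118 116 114 115 113 113 115]
 [114 115 117 116 115 115 117 115 115 117 118 116 117 118 114 117 116 116 114 115 115 112 113 115]
 [114 118 117 115 115 115 116 117 117 116 116 116 116 115 115 114 118 116 117 114 115 115 113 113]
 [115 117 114 116 114 115 114 115 112 111 109 112 110 114 113 112 111 111 112 111 115 114 114 114]
 [114 113 111 111 108 109 109 112 112 111 110 110 109 110 113 113 110 109 112 112 104 108 1
[... 1387 characters left out ...]
6 239]
 [248 242 247 250 255 165 232 255 253 250 248 247 247 247 247 248 250 254 255 255 146 186 133 237]
 [248 236 247 249 255 169 241 253 249 248 247 247 247 247 247 247 248 249 253 255 154 180 132 241]
 [248 235 247 249 255 183 237 251 248 247 247 247 247 247 247 247 247 248 251 248 153 162 182 255]
 [248 233 247 249 254 184 227 251 248 247 247 247 247 247 247 247 247 248 252 225 150 149 198 255]
 [248 233 246 249 255 182 222 252 248 247 247 247 247 247 247 247 247 248 253 207 146 151 198 255]
 [248 231 246 249 255 178 220 253 249 248 248 248 248 248 248 248 249 250 255 212 147 152 198 255]
 [248 236 247 250 255 176 205 255 253 252 251 251 251 251 252 251 251 253 255 200 148 157 217 255]]
```

Jaw midline is 13.0 and gauge midline 12.9, so they agree within 0.1 px (<0.1 mm). Now the lever: going in front of the knob.

```bash
python3 -m handwheel '[{"travel":[0,0.8,0.15],"turn":0},{"travel":[0,1.7,0.3],"turn":0},{"travel":[0,2.7,0.45],"turn":0},{"travel":[0,3.7,0.6],"turn":0},{"travel":[0,4.7,0.8],"turn":0},{"travel":[0,5.7,1],"turn":0},{"travel":[0,6.5,1.15],"turn":0},{"travel":[0,6.8,1.15],"turn":0},{"travel":[0,6.8,1.15],"turn":0},{"travel":[0,6.8,1.15],"turn":0}]'
python3 - <<'E'
from h import *
np.set_printoptions(precision=1,suppress=True)
c=cam("wrist");im=camera("wrist");cv2.imwrite("pics/w8.png",im);np.savez("c8.npz",**c)
p=proj(c,[546.8,-184,76])[0];print(p)
cv2.imwrite("pics/w8v.png",cv2.resize(im[100:280,130:370],(800,600),interpolation=cv2.INTER_CUBIC))
E
```

```text
t: 14.2
tool_pos: [504.9, -186.0, 115.0]
ee_rot: [[0.0, 0.052, -0.999], [0.0, -0.999, -0.052], [-1.0, -0.0, -0.0]]
wrist_force: [0.9, -0.4, -0.3]
width: -0.003
[262.4 151.8]
```

View pics/w8v.png

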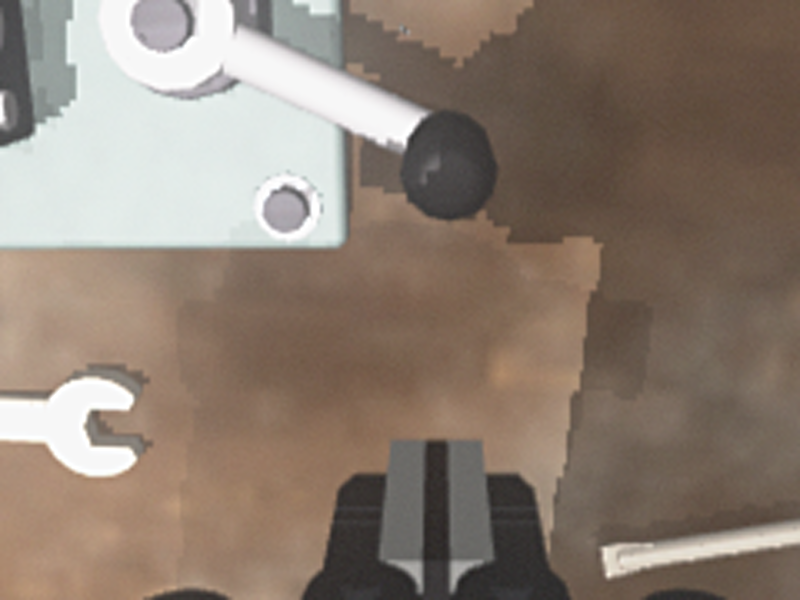

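Knob top is at (265,150) px, i.e. (547.6, −185.3), within 1.4 mm of the earlier estimate. Descending, then pushing along fixture +x.

```bash
python3 -m handwheel '[{"travel":[0.5,0.1,0],"turn":0},{"travel":[1.1,0.1,0],"turn":0},{"travel":[1.7,0.1,0],"turn":0},{"travel":[2.2,0.1,0],"turn":0},{"travel":[2.4,0.1,0],"turn":0},{"travel":[2.4,0.1,0],"turn":0},{"travel":[2.4,0.1,-0.2],"turn":0},{"travel":[2.4,0.1,-0.5],"turn":0},{"travel":[2.4,0.1,-0.8],"turn":0},{"travel":[2.4,0.1,-1],"turn":0}]'
python3 -m handwheel '[{"travel":[0,0.03,-0.2],"turn":0},{"travel":[0,0.06,-0.4],"turn":0},{"travel":[0,0.1,-0.6],"turn":0},{"travel":[0,0.1,-0.8],"turn":0},{"travel":[0,0.1,-1.05],"turn":0},{"travel":[0,0.05,-1.3],"turn":0},{"travel":[0,0,-1.55],"turn":0},{"travel":[0,-0.05,-1.75],"turn":0},{"travel":[0,-0.1,-1.9],"turn":0},{"travel":[0,-0.1,-1.9],"turn":0}]'
```

```text
t: 15.5
tool_pos: [530.2, -188.5, 55.0]
ee_rot: [[-0.0, 0.051, -0.999], [-0.0, -0.999, -0.051], [-1.0, 0.0, 0.0]]
wrist_force: [-2.7, -0.6, 0.6]
width: -0.003
t: 16.75
tool_pos: [577.4, -183.0, 55.0]
ee_rot: [[0.0, 0.051, -0.999], [0.0, -0.999, -0.051], [-1.0, -0.0, -0.0]]
wrist_force: [-0.3, -0.1, 0.6]
width: -0.001
```

```bash
python3 -m handwheel '[{"travel":[0,0,-0.04],"turn":0},{"travel":[0,0,-0.08],"turn":0},{"travel":[0,0,-0.12],"turn":0},{"travel":[0,0,-0.16],"turn":0},{"travel":[0,0,-0.18],"turn":0},{"travel":[0,0,-0.2],"turn":0},{"travel":[0,0,-0.2],"turn":0},{"travel":[0,0,-0.2],"turn":0},{"travel":[0,0,-0.2],"turn":0},{"travel":[0,0,-0.2],"turn":0}]'
```

```text
t: 18.0
tool_pos: [582.1, -183.2, 54.9]
ee_rot: [[0.0, 0.051, -0.999], [0.0, -0.999, -0.051], [-1.0, -0.0, -0.0]]
wrist_force: [-0.6, 1.0, -0.7]
width: 0.002
```

```bash
python3 -m handwheel '[{"travel":[0,0,-0.02],"turn":0},{"travel":[0,0,-0.04],"turn":0},{"travel":[0,0,-0.06],"turn":0},{"travel":[0,0,-0.08],"turn":0},{"travel":[0,0,-0.1],"turn":0},{"travel":[0,0,-0.12],"turn":0},{"travel":[0,0,-0.12],"turn":0},{"travel":[0,0,-0.12],"turn":0},{"travel":[0,0,-0.12],"turn":0},{"travel":[0,0,-0.12],"turn":0}]'
python3 - <<'E'
from h import *
im=camera("wrist");cv2.imwrite("pics/w9.png",im);np.savez("c9.npz",**cam("wrist"))
cv2.imwrite("pics/w9v.png",cv2.resize(im[60:300,100:420],(800,600),interpolation=cv2.INTER_CUBIC))
E
```

```text
t: 19.25
tool_pos: [582.8, -183.1, 54.7]
ee_rot: [[-0.005, 0.05, -0.999], [0.0, -0.999, -0.05], [-1.0, -0.0, 0.005]]
wrist_force: [-10.9, 1.8, 7.6]
width: 0.003
```

View pics/w9v.png

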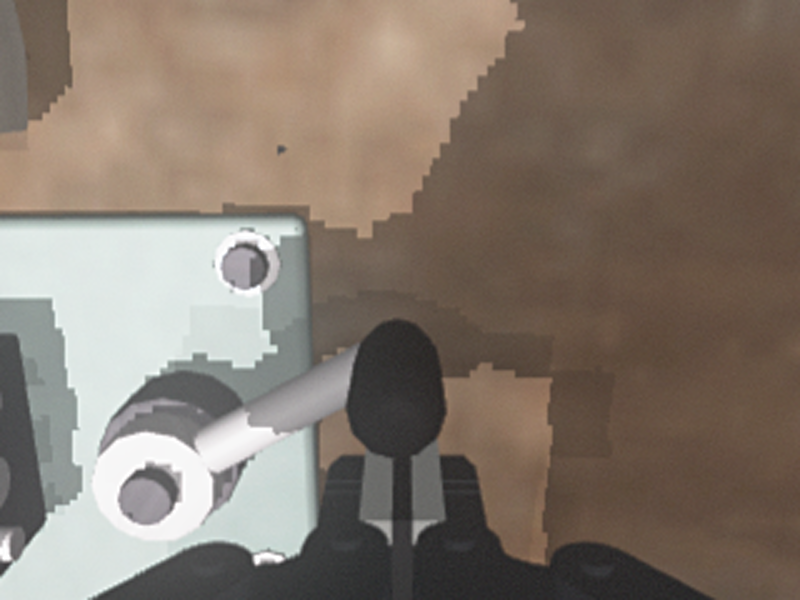

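The stop is reached: force rose to 11 N and the tool moved only 0.7 of 3 mm, with the lever swung away from the robot. Backing off, rising, and re-checking the pointers.

```bash
python3 -m handwheel '[{"travel":[0,0,0.3],"turn":0},{"travel":[0,0,0.8],"turn":0},{"travel":[0,0,1.3],"turn":0},{"travel":[0,0,1.8],"turn":0},{"travel":[0,0,2],"turn":0},{"travel":[-0.5,0,2],"turn":0},{"travel":[-1.2,0,2],"turn":0},{"travel":[-2,0,2],"turn":0},{"travel":[-2.4,0,2],"turn":0},{"travel":[-2.4,0,2],"turn":0}]'
python3 -m handwheel '[{"travel":[0,-0.8,0],"turn":0},{"travel":[0,-1.7,0],"turn":0},{"travel":[0,-2.7,0],"turn":0},{"travel":[0,-3.7,0],"turn":0},{"travel":[0,-4.7,0],"turn":0},{"travel":[0,-5.7,0],"turn":0},{"travel":[0,-6.4,0],"turn":0},{"travel":[0,-6.7,0],"turn":0},{"travel":[0,-6.7,0],"turn":0},{"travel":[0,-6.7,0],"turn":0}]'
python3 - <<'E'
from h import *
c=cam("wrist");im=camera("wrist");cv2.imwrite("pics/w10.png",im);np.savez("c10.npz",**c)
p=proj(c,[526.4,-18.5,40])[0];u,v=int(p[0])-40,int(p[1])-30;print(p)
np.set_printoptions(linewidth=200)
print(im[v+18:v+38,u+28:u+52].astype(int).min(2))
cv2.imwrite("pics/w10v.png",cv2.resize(im,(800,600),interpolation=cv2.INTER_CUBIC))
E
```

```text
t: 20.55
tool_pos: [535.9, -185.7, 116.1]
ee_rot: [[0.002, 0.051, -0.999], [-0.001, -0.999, -0.051], [-1.0, 0.001, -0.002]]
wrist_force: [-0.5, 0.3, 0.8]
width: 0.003
t: 21.8
tool_pos: [526.6, -19.2, 114.9]
ee_rot: [[-0.0, 0.05, -0.999], [-0.0, -0.999, -0.05], [-1.0, 0.0, 0.0]]
wrist_force: [0.1, -0.5, -0.0]
width: 0.001
[260.75240043 200.41189419]
[[115 116 114 114 114 116 116 114 116 116 115 115 113 114 112 114 114 115 112 114 113 111 110 113]
 [114 115 116 115 114 114 115 115 112 109 114 110 112 113 111 111 111 111 111 113 111 112 115 114]
 [112 112 109 109 109 108 107 109 105 104 104 106 107 105 108 105 103 105 105 109 106 106 106 107]
 [109 111 113 114 113 113 133 169 168 167 167 167 168 169 170 170 168 169 169 151 111 111 107 115]
 [136 136 135 137 135 155 238 255 255 255 255 255 255 255 255 255 255 255 255 252 146 132 134 135]
 [145 146 144 143 141 148 206 255 255 251 250 250 250 250 250 250 251 255 255 207 141 141 143 143]
 [139 141 137 138 136 134 144 205 254 253 249 248 247 247 248 249 252 255 206 141 135 137 137 140]
 [137 133 134 133 134 130 130 138 202 255 252 249 248 24
[... 531 characters left out ...]
0 131]
 [161 166 164 164 167 166 158 163 147 123 132 214 255 255 218 136 128 145 149 150 147 148 147 149]
 [255 255 255 255 255 255 238 236 153 134 214 255 253 253 255 219 139 152 168 165 162 187 185 221]
 [250 250 250 251 254 246 170 166 148 220 255 251 248 248 251 255 220 141 131 125 135 204 201 237]
 [248 247 246 249 254 201 117 163 230 255 251 248 247 247 248 251 255 223 167 148 117 193 163 229]
 [248 245 241 249 255 188 224 255 253 250 248 247 247 247 247 248 250 254 255 255 141 181 138 225]
 [248 245 239 250 255 179 233 253 249 248 247 247 247 247 247 247 248 249 253 255 142 161 135 224]
 [248 245 238 250 255 176 226 252 248 247 247 247 247 247 247 247 247 248 252 249 147 155 135 223]]
```

View pics/w10v.png

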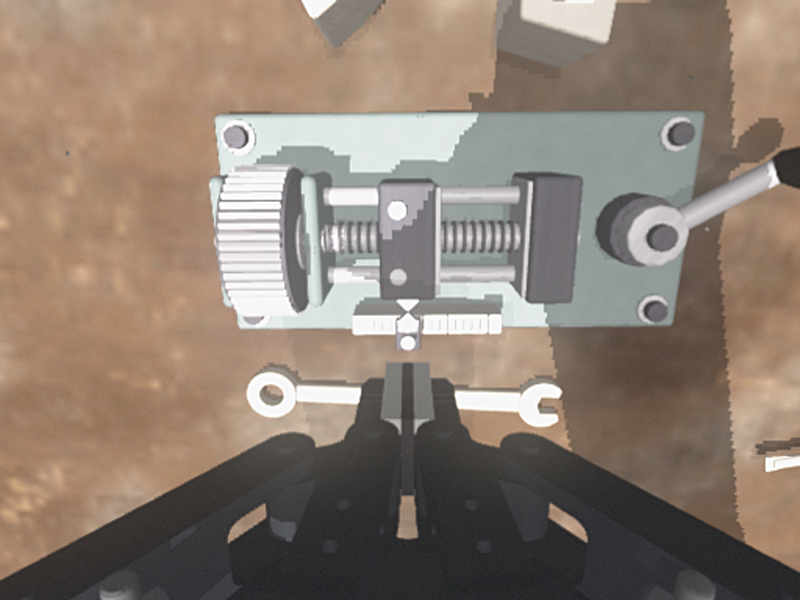

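Pointers are still opposite each other: midlines at ~13.0 and ~12.95 px, at (407,305) in the view. The lever is at its stop, knob swung away at (795,167), the other things are in place, and the tool is clear.

```bash
python3 -c "
from cell import workorder
print(workorder.sign_off())"
```

```text
the job is handed in; nothing more can be done
None
```

The jaw is set to the gauge mark and the clamp lever is pushed fully over. I handed the job in at about 22 s of the 48 s.

- **Jaw:** I rolled the wheel's crown with the shut fingertips in strokes of 36, 22 and 3.2 mm. I read the wrist force while pressed only at the end of the first stroke, where it was about 4 N. In the last close view the two pointer midlines agreed to about 0.05–0.1 px, which is under 0.1 mm. They were still aligned after the lever was pushed.
- **Lever:** I pushed the knob away from the robot until the force rose from about 1 N to 11 N. The tool then moved only 0.7 mm of a commanded 3 mm, so I took that as the stop. The last picture shows the lever swung fully over.
- **Surroundings:** The arm ended clear with no contact force. The dies, spanner and screwdriver looked undisturbed in that picture. The pot, carton and caliper were out of that view, and I did not check them again; the arm touched only the wheel and the knob.
- **Disagreement:** The lever pivot and knob lay about 6 mm nearer the plate's middle than the stated fixture coordinates put them, taking the plate's centre as the fixture's origin. I used the measured knob position, so this did not affect the push.

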